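# Clear the sample carousel and load it for the next reading

### The job

Someone left used glassware on the sample carousel: an empty jar in its loading place and a beaker on its hood against the knob. First stand both upright in the grey dissection tray. Then load every lidded jar into the carousel through the port, one after another, clicking the turntable round with the wing knob, and finish with the turntable clicked home, all jars standing in their cups under the hood, one of them at the sensor and the place at the port empty; leave the wash bottle and the pencil case where they are.

Things in the scene. Friction and masses are not known exactly. Their poses are not given: they have to be found in the camera images.
- carousel: Bench sample carousel, fixed: round dark base, 276 mm across, 34 mm high, under a white opaque hood 272 mm across, flat roof 114 mm above the bench (underside 109). Origin: centre of its underside; z up, x away from the port. The port, on the -x side behind a 28 mm high console, is a U-shaped opening through roof and wall, 136 mm wide, its round inner end 56 mm behind port.
- turntable (a joint): Turntable in the carousel: angle about the carousel's upright axis, rad, counter-clockwise from above positive, endless both ways. Six sprung detents, at every multiple of 60 degrees (1.047 rad), put one of its six cups at the port; let go within 5 degrees of a detent it snaps home by itself, farther off it may stay where it is left. It takes up to about 0.6 N m and starts clicked home at 0.
- knob (a point): Middle of the black wing knob on the turntable's axis, above the roof, 141 mm above the bench: an upright bar 62 mm long, 14 mm thick, 27 mm high (127 to 154 mm above the bench, the roof is at 114), pinched across its thickness from above. It turns with the turntable; the point's y axis lies along the bar, x across it (at joint value 0 the bar lies along the carousel's y).
- port (a point): Fixed point: middle of the floor of the cup that stands at the port (the loading place), 44 mm above the bench, 85 mm in front (-x) of the carousel's axis. All six cups are alike: round collars 58 mm inside and 10 mm high on a flat floor, 85 mm from the axis, 60 degrees apart. Jars go in and out only here, from above; fingers have more room at its sides than towards the knob.
- reading_place (a point): Fixed point: middle of the floor of the place at the sensor, 44 mm above the bench, under the hood at the right rear beside the dark sensor box on its wall; two clicks (120 degrees) counter-clockwise, seen from above, from the port.
- tray: Grey dissection tray, fixed, 208 x 159 mm outside, rim 46 mm high; flat floor 3 mm thick, 182 (x) x 132 mm (y) inside the walls. Origin: centre of its underside; x along its long side.
- jar_0: Filled specimen jar with a fixed yellow lid, 59 mm high; body 44 mm across up to 47 mm, lid 51 mm across above that (the ribbed lid is the best place to grip). Origin: centre of its underside, z up the jar. About 80 g. Stands on the bench right of the carousel at the start; three or all four of the jars are present (an absent one is None).
- jar_1: Filled specimen jar with a fixed yellow lid, 59 mm high; body 44 mm across up to 47 mm, lid 51 mm across above that (the ribbed lid is the best place to grip). Origin: centre of its underside, z up the jar. About 80 g. Stands on the bench right of the carousel at the start; three or all four of the jars are present (an absent one is None).
- jar_2: Filled specimen jar with a fixed yellow lid, 59 mm high; body 44 mm across up to 47 mm, lid 51 mm across above that (the ribbed lid is the best place to grip). Origin: centre of its underside, z up the jar. About 80 g. Stands on the bench right of the carousel at the start; three or all four of the jars are present (an absent one is None).
- jar_3: Filled specimen jar with a fixed yellow lid, 59 mm high; body 44 mm across up to 47 mm, lid 51 mm across above that (the ribbed lid is the best place to grip). Origin: centre of its underside, z up the jar. About 80 g. Stands on the bench right of the carousel at the start; three or all four of the jars are present (an absent one is None).
- beaker: Used glass beaker, 68 mm high, about 50 mm across the wall, 56 to 61 mm across the rim and spout. Origin: centre of its underside, z up. Stands on the hood's roof behind the knob at the start, in the way of the knob.
- empty_jar: Used clear specimen jar without a lid, 55 mm high, 44 mm across. Origin: centre of its underside, z up. Stands in the cup at the port at the start.
- wash_bottle: White wash bottle with a red spout, 197 mm high, standing on the bench beyond the carousel and the tray. Bystander; origin at its underside.
- pencil_case: Camouflage pencil case, 224 x 85 x 71 mm, on the bench at the right, beyond the jars. Bystander; origin at its underside.
Mind the look-alikes: they are no part of the job. Leave any red or turquoise look-alike of the beaker alone.

How it is judged:
By the outcome, as a careful person would: the job done as asked, in the order asked, and still so for the second after the job is handed in, with the robot touching nothing.
Of jar_0, jar_1, jar_2, jar_3 only 3 to 4 are there at a start; the rules pass over those that are not, and their reading is None.
At some moment in a run one of jar_0, jar_1, jar_2, jar_3, beaker may be knocked a few centimetres aside while the robot is not near it.
It also fails if it takes over 208 s, if anything falls off the work surface, if the arm or the gripper's body presses on something with over 40 N, if the wrist force passes 120 N, or if a joint passes its speed limit or range.

### The arm

A 6-joint arm with a two-finger parallel gripper is mounted at the origin on the work surface; the furniture and walls round the work are solid. World frame = base frame: x ahead of the robot, y to its left, z up, the work surface at z = 0. Lengths are in m, angles in degrees, forces in N, time in s.
With the tool pointing down it reaches from about 0.375 to 0.925 m from the base axis. Payload 5.7 kg.
Tool frame: the origin (TCP) lies midway between the tips of the shut fingers; the grasp point (between the pads) lies ctrl.grip_point_offset behind it (ctrl.grip_point_offset is the distance from the TCP to the grasp point, in m); z points along the fingers, y is the line along which they close (so a half turn about z gives the same grasp; the last joint's range is limited). The gripper opens to 85 mm and grips with 20 to 120 N. Pads are 22 mm wide; open, the fingers measure 114 mm over their backs; the gripper's body (76 mm by 85 mm) begins 54 mm behind the grasp point. The pads swing forward as they close: fully open they stand 13 mm farther back than shut.
Start: joints at [-71.224, 20.558, 86.54, -0, 72.909, -6.595], TCP at [0.257, -0.542, 0.231] pointing down, gripper open.
Joint ranges: [-170.27, 170.27], [-57.76, 135], [12.27, 136.19], [-55.21, 235.2], [11.17, 155.16], [-170.74, 170.74]. Speed limits (degrees/s): [136.94, 136.94, 180, 180, 180, 180].

### API

Orientations are given as a 3x3 rotation matrix whose columns are the frame's x, y, z axes.
In Python, from workcell import ctrl gives the robot as it stands. Calls block until the motion is done:
- ctrl.move_to(position, orientation): joint-space move of the TCP to a pose.
- ctrl.movel(position, orientation=None, feed=0.15): straight line of the TCP; orientation=None keeps the orientation; feed is the mean speed in m/s.
- ctrl.movej(angles): joint-space move.
- ctrl.set_gripper(opening, newtons=None): finger opening in m; newtons is the grip in N (None keeps the last); returns when the fingers have stopped.
- ctrl.hold(seconds).
- ctrl.inverse_kinematics(position, orientation): joint angles nearest the present ones, or None.
- ctrl.get_obs(): the state.
- ctrl.get_image(name): name is "side" or "top" or "wrist"; returns (picture, depth): 400x640x3 uint8, red, green, blue; 400x640 float32, m along the optical axis (not along the pixel's ray), 0 where there is no reading.
- ctrl.camera_model(name): a dict with "vfov" (degrees; the focal length in pixels is half the picture's height over the tangent of half this angle, whatever the lens; pixels are square), "cx", "cy" (the principal point, pixels), "view" (4x4, takes a point from world to camera coordinates). Camera axes: x right, y down, z forward; pixel columns grow to the right and rows downward; lengths in m; the calibration is good to about 2 mm. A picture is of the moment at which its call begins: read the wrist's pose just before it. camera_model takes no time and is no camera call; for the wrist camera it gives the pose at the moment of the call.
A pose or a line that the arm cannot do raises ctrl.PlanningError and nothing moves.
- ctrl.finish_job(): hands the job in; it is judged then, once.
The state is a dict: "time": time; "q": joint angles; "joint_vel": joint speeds; "joint_torque": joint torques, N m; "eef_pos": TCP position; "tool_rot": TCP orientation; "ft_force": force on the tool from outside, world axes, zero at the start; "wrist_torque": the same for the moment, N m; "width": finger opening in m; "gripper_force": force on a finger pad.
Only numpy, scipy, OpenCV 4.12 (cv2) and the standard library are available. Lean on these libraries where they do the work, as an engineer would, in place of code of your own. Each camera call takes 0.05 s, during which the arm holds its last target. There are 200 camera calls.

## Working session

There is one attempt and no reset: what is moved stays moved. The work goes in short steps, each a Python script; the robot and the scene stay as the last script left them, time stands still between calls to the robot, and variables do not carry over. Pictures are saved under pics/ and viewed, at most 14 in all, crops included, and the job is handed in when it is done.

```bash
ls; mkdir -p pics
cat > h.py <<'E'
import numpy as np, cv2
from workcell import ctrl
def cam(n):
    m=ctrl.camera_model(n); im,d=ctrl.get_image(n); return m,im,d
def cloud(m,d):
    h,w=d.shape; f=h/2/np.tan(np.radians(m['vfov'])/2)
    u,v=np.meshgrid(np.arange(w),np.arange(h))
    P=np.stack([(u-m['cx'])/f*d,(v-m['cy'])/f*d,d],-1)
    T=np.linalg.inv(np.array(m['view'])); P=P@T[:3,:3].T+T[:3,3]
    P[d<=0]=np.nan; return P
def save(n,im): cv2.imwrite('pics/'+n+'.png',cv2.cvtColor(im,cv2.COLOR_RGB2BGR))
E
python3 - <<'E'
from h import *
for n in('top','side'):
    m,im,d=cam(n); save(n+'0',im); np.savez(n+'0',P=cloud(m,d),im=im); print(n,m)
print(ctrl.grip_point_offset, ctrl.get_obs()['time'])
E
```

```text
pics
top {'vfov': 52.2335603437235, 'cx': 319.73421086018175, 'cy': 207.70461542919776, 'view': array([[-0.01952979, -0.99958295, -0.02127234,  0.02586639],
       [-0.99656896,  0.02117367, -0.08001243,  0.54426249],
       [ 0.08042947,  0.01963673, -0.99656686,  1.2346353 ],
       [ 0.        ,  0.        ,  0.        ,  1.        ]])}
side {'vfov': 43.55127094730479, 'cx': 315.64019544440583, 'cy': 203.11966706404868, 'view': array([[-8.22321519e-01, -5.69021733e-01, -1.25958809e-03,
         4.20133799e-01],
       [-2.77151301e-01,  4.02456403e-01, -8.72476934e-01,
         2.33684966e-01],
       [ 4.96965267e-01, -7.17107461e-01, -4.88653674e-01,
         1.28132459e+00],
       [ 0.00000000e+00,  0.00000000e+00,  0.00000000e+00,
         1.00000000e+00]])}
0.0187 0.1
```

View pics/top0.png

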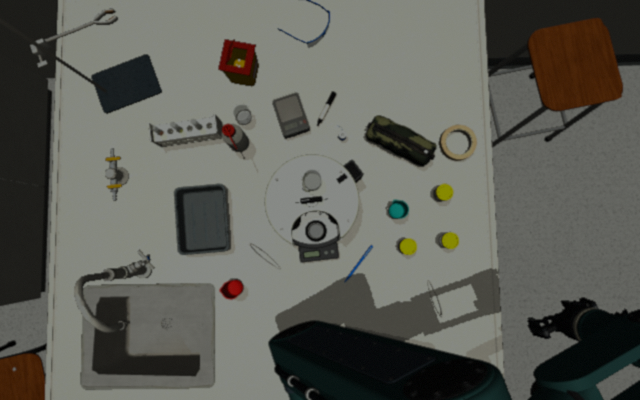

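View pics/side0.png

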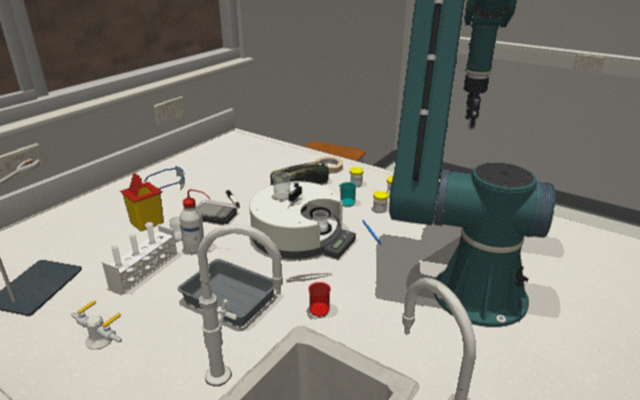

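The top view shows three yellow-lidded jars at (444,192), (407,246) and (449,240). The carousel is around (312,200) with its port at (316,230), the empty jar inside it, and the knob at (312,200). The tray is at (203,218).

Beaker candidates: clear on the hood at (312,180), turquoise at (398,210), red at (232,288), and clear glass behind the bottle at (243,115). The one on the hood fits, since it is clear glass standing on the roof behind the knob. I'll confirm it in a crop.

Run:
```python
from h import *
z=np.load('top0.npz'); P=z['P']; im=z['im']
save('crop0',cv2.resize(im[145:270,255:365],None,fx=4.6,fy=4.6,interpolation=cv2.INTER_CUBIC))
hsv=cv2.cvtColor(im,cv2.COLOR_RGB2HSV)
m=((hsv[...,0]>22)&(hsv[...,0]<35)&(hsv[...,1]>150)&(hsv[...,2]>90)).astype(np.uint8)
n,l,s,c=cv2.connectedComponentsWithStats(m)
for i in range(1,n):
    if s[i,4]>60 and c[i][1]>150:
        q=P[l==i]; q=q[q[:,2]>.05]; print('jar',c[i],s[i,4],np.nanmedian(q,0),(q.min(0)+q.max(0))/2)
Z=P[...,2]
box=np.zeros(Z.shape,bool); box[140:275,255:370]=1
r=(box&(abs(Z-.114)<.006)).astype(np.uint8)
cs,_=cv2.findContours(r,cv2.RETR_EXTERNAL,cv2.CHAIN_APPROX_NONE); cc=max(cs,key=cv2.contourArea)[:,0]
q=P[cc[:,1],cc[:,0],:2]
from scipy.optimize import least_squares
f=least_squares(lambda p:np.hypot(*(q-p[:2]).T)-.136,q.mean(0),loss='cauchy',f_scale=.003)
print('carousel',f.x,np.median(abs(f.fun)))
C=f.x
k=box&(Z>.145)&(Z<.16); q=P[k]; q=q[np.hypot(*(q[:,:2]-C).T)<.04]
if len(q): print('knob',len(q),q.mean(0),cv2.minAreaRect(q[:,:2].astype(np.float32)))
b=box&(Z>.162); q=P[b]; print('beaker',len(q),np.nanmedian(q,0),(q.min(0)+q.max(0))/2,q.max(0)-q.min(0))
# console
rr=np.hypot(P[...,0]-C[0],P[...,1]-C[1]); 
con=box&(Z>.018)&(Z<.035)&(rr>.143)&(P[...,0]<C[0]); q=P[con]; print('console',len(q),q.mean(0),cv2.minAreaRect(q[:,:2].astype(np.float32)))
pr=box&(Z>.06)&(Z<.108)&(rr<.12)&(P[...,0]<C[0]-.04); q=P[pr]; print('ejar',len(q), q.min(0),q.max(0),q.mean(0))
# tray rim
t=np.zeros(Z.shape,bool); t[170:265,160:245]=1
t&=(abs(Z-.046)<.006); q=P[t]; print('tray',len(q),cv2.minAreaRect(q[:,:2].astype(np.float32)))
```

```text
jar [444.35680751 191.70892019] 213 [ 0.581449   -0.35859143  0.05712989] [ 0.58123504 -0.35796372  0.05773312]
jar [450.05936073 240.25570776] 219 [ 0.43766515 -0.36943687  0.05693938] [ 0.4378405  -0.36897572  0.05710001]
jar [407.97260274 246.38812785] 219 [ 0.42228096 -0.24525847  0.05687323] [ 0.42126311 -0.24444474  0.05781167]
carousel [0.55855287 0.03587322] 0.002981949694150471
knob 120 [0.56164956 0.03641533 0.15287272] ((0.5740340948104858, 0.03829187527298927), (0.044030990451574326, 0.05901634320616722), 4.760955810546875)
beaker 103 [0.61873468 0.03643371 0.18073567] [0.61149482 0.03238164 0.17403571] [0.05641138 0.05184342 0.02401006]
console 454 [0.40332419 0.02181373 0.02759939] ((0.4062613546848297, 0.02210293337702751), (0.04272668808698654, 0.1199743002653122), 4.9048261642456055)
ejar 108 [0.45417831 0.00785553 0.06003907] [0.49477172 0.04868464 0.10196659] [0.47536555 0.03003939 0.07779928]
tray 611 ((0.51756751537323, 0.37676048278808594), (0.20782306790351868, 0.1597459614276886), 3.8439502716064453)
```

View pics/crop0.png

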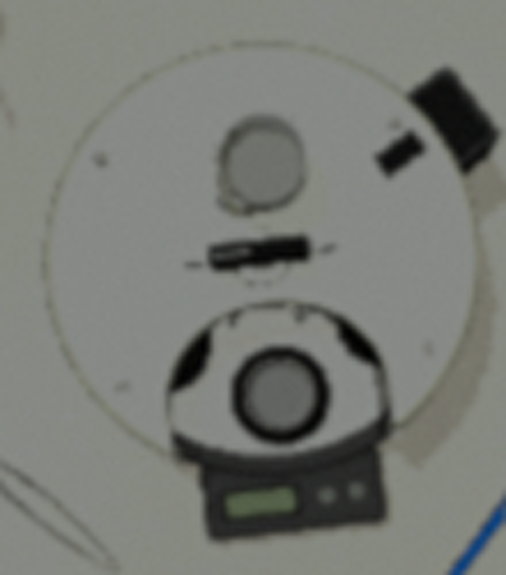

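The crop confirms it: the clear beaker stands on the roof behind the knob with its spout at front-left, and the empty jar is in the port cup. Next I'll take a closer wrist view.

```bash
cat >> h.py <<'E'
def R(a):
    a=np.radians(a); y=np.array([np.cos(a),np.sin(a),0]); z=np.array([0,0,-1.]); return np.stack([np.cross(y,z),y,z],1)
YAW=5.0; C=np.array([.5590,.0360])
ex=np.array([np.cos(np.radians(YAW)),np.sin(np.radians(YAW))]); ey=np.array([-ex[1],ex[0]])
def pick_yaw(p,a):
    """a or a+180, whichever keeps joint 6 nearest the middle"""
    best=None
    for b in (a,a+180):
        q=ctrl.inverse_kinematics(list(p),R(b))
        if q is not None and (best is None or abs(q[5])<best[0]): best=(abs(q[5]),b)
    return best[1]
def go(x,y,z,a): ctrl.move_to([x,y,z],R(a))
def lin(x,y,z,feed=.15): ctrl.movel([x,y,z],feed=feed)
def st(s=''):
    o=ctrl.get_obs(); print(s,'t',round(o['time'],1),'p',np.round(o['eef_pos'],4),'w',round(o['width'],4),'gf',round(o['gripper_force'],1),'F',np.round(o['ft_force'],1),'q6',round(o['q'][5],1))
E
python3 - <<'E'
from h import *
p=[.50,.036,.36]; b=pick_yaw(p,95); print('yaw',b, ctrl.get_obs()['tool_rot'])
go(*p,b); st()
m,im,d=cam('wrist'); save('w1',im); np.savez('w1',P=cloud(m,d),im=im); print(np.linalg.inv(m['view'])[:3,3])
E
```

```text
yaw 275 [[ 9.03556239e-01  4.28469151e-01 -5.56826258e-04]
 [ 4.28469466e-01 -9.03554776e-01  1.63779753e-03]
 [ 1.98622693e-04 -1.71842523e-03 -9.99998504e-01]]
 t 2.4 p [0.5001 0.0353 0.3598] w 0.0855 gf 0.0 F [0.3 0.2 0.1] q6 81.2
[0.5677573  0.03980814 0.50288679]
```

View pics/w1.png

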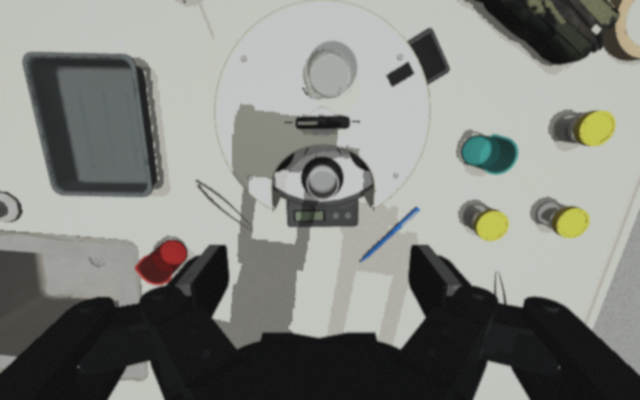

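The wrist view shows the beaker at (330,72), the knob at (322,122), the port jar at (322,178) and the tray at (97,123). I'll refine the positions from its depth.

```bash
cat >> h.py <<'E'
from scipy.optimize import least_squares
def circ(q,r,p0,s=.002):
    f=least_squares(lambda p:np.hypot(*(q-p[:2]).T)-r,p0,loss='cauchy',f_scale=s); return f.x,np.median(abs(f.fun))
def edge(mask,P):
    cs,_=cv2.findContours(mask.astype(np.uint8),cv2.RETR_EXTERNAL,cv2.CHAIN_APPROX_NONE)
    cc=max(cs,key=cv2.contourArea)[:,0]; return P[cc[:,1],cc[:,0]]
def jars(im,P):
    hsv=cv2.cvtColor(im,cv2.COLOR_RGB2HSV)
    m=((hsv[...,0]>22)&(hsv[...,0]<35)&(hsv[...,1]>120)&(hsv[...,2]>80)&(P[...,2]>.053)&(P[...,2]<.066)).astype(np.uint8)
    n,l,s,c=cv2.connectedComponentsWithStats(m); out=[]
    for i in range(1,n):
        if s[i,4]>60:
            q=P[l==i][:,:2]; (x,y),r=cv2.minEnclosingCircle(q.astype(np.float32)); out.append((round(x,4),round(y,4),round(r,4)))
    return out
E
python3 - <<'E'
from h import *
z=np.load('w1.npz'); P=z['P']; im=z['im']; Z=P[...,2]
Z=np.nan_to_num(Z); rr=np.hypot(P[...,0]-C[0],P[...,1]-C[1])
q=edge((abs(Z-.114)<.006)&(rr<.16),P)[:,:2]; print('car',circ(q,.136,C))
k=(rr<.04)&(Z>.148)&(Z<.16); q=P[k]; print('knob',len(q),q.mean(0),cv2.minAreaRect(q[:,:2].astype(np.float32)))
b=(rr<.12)&(Z>.170)&(Z<.19); q=P[b]; print('beaker rim',len(q),q.mean(0),q.min(0),q.max(0),cv2.minEnclosingCircle(q[:,:2].astype(np.float32)))
pc=C-.085*ex; rp=np.hypot(P[...,0]-pc[0],P[...,1]-pc[1])
e=(rp<.035)&(Z>.085)&(Z<.108); q=P[e]; print('ejar rim',pc,len(q),q.mean(0),cv2.minEnclosingCircle(q[:,:2].astype(np.float32)))
co=(rr>.143)&(rr<.2)&(Z>.02)&(Z<.033)&(P[...,0]<.45)&(abs(P[...,1]-.03)<.09); q=P[co]; print('console',q.mean(0),cv2.minAreaRect(q[:,:2].astype(np.float32)))
t=(abs(Z-.046)<.006)&(P[...,1]>.25)&(P[...,0]>.38)&(P[...,0]<.65)&(P[...,1]<.5); q=P[t]; print('tray',cv2.minAreaRect(q[:,:2].astype(np.float32)))
print(jars(im,P))
E
```

```text
car (array([0.55759343, 0.03309416]), np.float64(0.0024923182158946566))
knob 688 [0.55851548 0.03425346 0.1536645 ] ((0.5597009062767029, 0.0355340912938118), (0.05711713433265686, 0.04495158791542053), 57.30067443847656)
beaker rim 881 [0.61423968 0.03008312 0.1801168 ] [0.58192244 0.00223148 0.17000626] [0.63936398 0.05744157 0.18384117] ((0.6093170642852783, 0.03139603137969971), 0.03047291934490204)
ejar rim [0.47432345 0.02859176] 267 [0.47359405 0.02530962 0.09540457] ((0.4740246534347534, 0.025512875989079475), 0.02241545356810093)
console [0.40435342 0.01806347 0.02797369] ((0.4066494107246399, 0.018731772899627686), (0.0437583327293396, 0.11995282024145126), 7.041311740875244)
tray ((0.5168203115463257, 0.373249351978302), (0.20806464552879333, 0.1607399433851242), 3.9260306358337402)
[(0.582, -0.3602, 0.0252), (0.438, -0.3702, 0.025), (0.4228, -0.2465, 0.0248)]
```

```bash
sed -i 's/^YAW=.*/YAW=5.5; C=np.array([.558,.0342])/' h.py
cat >> h.py <<'E'
PORT=C-.085*ex; TRAY=np.array([.5170,.3745]); TY=3.9; tex=np.array([np.cos(np.radians(TY)),np.sin(np.radians(TY))])
def look(n,x,y,z,a):
    go(x,y,z,a); ctrl.hold(.15); m,im,d=cam('wrist'); save(n,im); P=cloud(m,d); return im,P
E
python3 - <<'E'
from h import *
go(.612,.030,.25,275.5); lin(.612,.030,.133); ctrl.set_gripper(.03,25); st('grip')
lin(.612,.030,.31); st('up')
p=TRAY+.043*tex
go(*p,.25,274); lin(*p,.10); lin(*p,.0235,.06); st('down'); ctrl.set_gripper(.068); lin(*p,.25); st('rel')
go(*PORT,.25,275.5); m,im,d=cam('wrist'); save('w2',im); np.savez('w2',P=cloud(m,d),im=im)
E
```

```text
grip t 4.5 p [0.6125 0.0302 0.1339] w 0.0498 gf 25.5 F [-0.9  1.4  6.1] q6 80.8
up t 5.8 p [0.6113 0.03   0.3088] w 0.05 gf 26.0 F [-0.3 -0.9 -0.3] q6 80.9
down t 9.7 p [0.5603 0.3776 0.024 ] w 0.0503 gf 26.0 F [ 0.4 -0.4 -1.4] q6 114.1
rel t 11.7 p [0.5594 0.3771 0.2488] w 0.0681 gf 0.0 F [-0.7  0.   0.5] q6 114.1
```

View pics/w2.png

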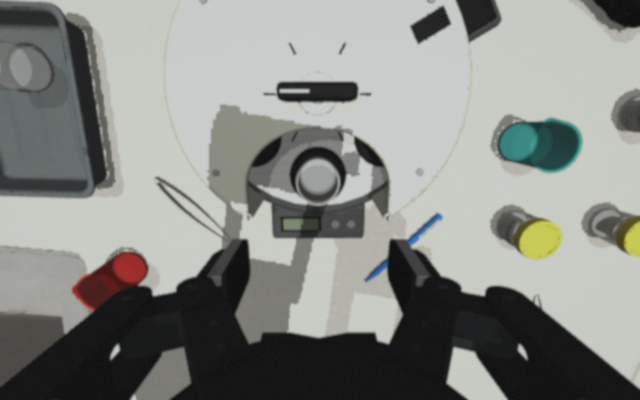

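The beaker stands in the tray at (20,65) and the knob is clear. The empty jar is at (318,178). I'll move it to the tray next.

Run:
```python
from h import *
lin(*PORT,.064); ctrl.set_gripper(.02,25); st('grip')
lin(*PORT,.26); st('up')
p=TRAY-.045*tex
go(*p,.25,274); lin(*p,.10); lin(*p,.0245,.06); st('down'); ctrl.set_gripper(.062); lin(*p,.25); st('rel')
ctrl.set_gripper(.085)
go(*(TRAY-[.08,0]),.33,274); ctrl.hold(.1); m,im,d=cam('wrist'); save('w3',im); 
m,im,d=cam('top'); P=cloud(m,d); print(jars(im,P))
np.savez('w3',P=P,im=im)
```

```text
grip t 14.8 p [0.474  0.026  0.0648] w 0.0433 gf 25.2 F [-1.3 -0.4  6.6] q6 79.3
up t 16.3 p [0.4727 0.0261 0.2591] w 0.0434 gf 25.4 F [ 0.9 -0.3 -1.6] q6 79.3
down t 20.1 p [0.4724 0.3717 0.025 ] w 0.0431 gf 25.5 F [ 0.3 -0.2 -0.3] q6 117.6
rel t 22.1 p [0.4716 0.3711 0.249 ] w 0.0621 gf 0.0 F [ 0.5 -0.  -0. ] q6 117.6
[(0.5829, -0.3583, 0.0254), (0.438, -0.3685, 0.0255), (0.4221, -0.2443, 0.0253)]
```

View pics/w3.png

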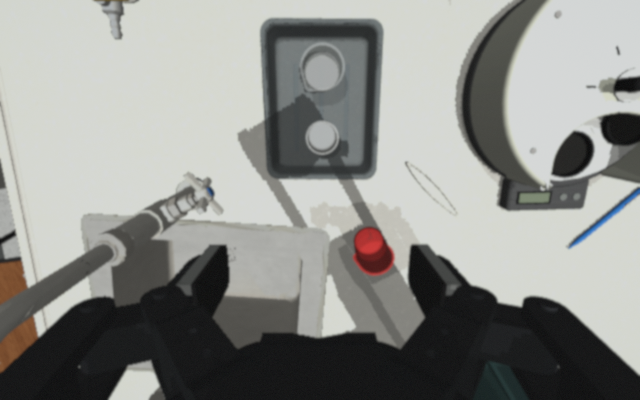

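Both pieces stand upright in the tray, the beaker at (322,68) and the jar at (322,138). I'll load the first jar.

```bash
cat >> h.py <<'E'
def pick(x,y,a=275.5):
    ctrl.set_gripper(.085); go(x,y,.25,a); ctrl.hold(.1)
    m,im,d=cam('wrist'); J=jars(im,cloud(m,d)); print('seen',J)
    j=min(J,key=lambda j:np.hypot(j[0]-x,j[1]-y)); print('use',j)
    x,y=j[:2]; lin(x,y,.15,.2); lin(x,y,.036); ctrl.set_gripper(.03,35); st('grip'); lin(x,y,.26,.2); st('up')
    assert ctrl.get_obs()['width']>.045
def place(a=275.5):
    go(*PORT,.26,a); lin(*PORT,.13,.2); lin(*PORT,.0815,.05); st('in'); ctrl.set_gripper(.068); lin(*PORT,.26,.2); st('out')
E
python3 - <<'E'
from h import *
pick(.4225,-.2455); place()
m,im,d=cam('wrist'); save('w4',im)
E
```

```text
seen [(0.5809, -0.3611, 0.0249), (0.4374, -0.3711, 0.0248), (0.4221, -0.2476, 0.0249)]
use (0.4221, -0.2476, 0.0249)
grip t 27.7 p [ 0.4227 -0.2479  0.0369] w 0.0496 gf 35.1 F [-0.2  0.4  7.6] q6 46.0
up t 29.0 p [ 0.4214 -0.247   0.2589] w 0.0497 gf 36.4 F [-0.1 -0.3 -0.8] q6 46.0
in t 31.9 p [0.4736 0.026  0.0817] w 0.0497 gf 36.4 F [ 0.5 -0.5 -1.2] q6 79.3
out t 33.3 p [0.4725 0.0261 0.259 ] w 0.0677 gf 0.0 F [-0.   0.1  0.1] q6 79.3
```

View pics/w4.png

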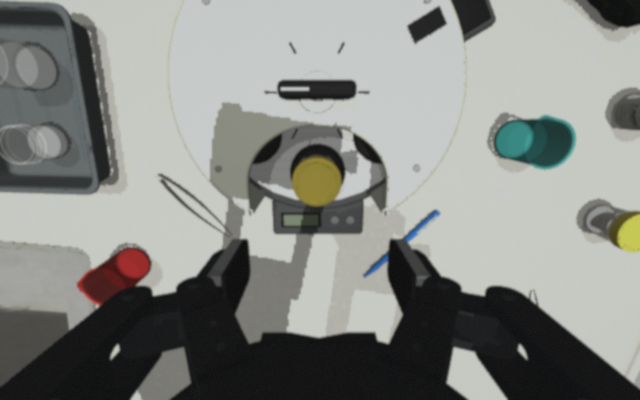

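The first jar stands in the port cup at (318,180). I'll turn one click counter-clockwise.

```bash
cat >> h.py <<'E'
def knob_angle(P):
    q=P.reshape(-1,3); q=q[(np.hypot(*(q[:,:2]-C).T)<.042)&(q[:,2]>.143)&(q[:,2]<.165)][:,:2]
    w,v=np.linalg.eigh(np.cov(q.T)); v=v[:,1]; return np.degrees(np.arctan2(v[1],v[0]))-90-YAW, q.mean(0)
def click(a0,deg=60):
    ctrl.set_gripper(.05); go(*C,.22,a0); lin(*C,.124); ctrl.set_gripper(.005,80); st('pinch')
    q=np.array(ctrl.get_obs()['q'])
    n=4
    for i in range(1,n+1):
        k=q.copy(); k[5]-=deg*i/n; ctrl.movej(list(k))
    o=ctrl.get_obs(); st('turned'); print('tz',round(o['wrist_torque'][2],2),'w',o['width'])
    ctrl.set_gripper(.05,35); lin(*C,.26,.2)
    go(*PORT,.26,275.5); ctrl.hold(.2); m,im,d=cam('wrist'); print('knob',knob_angle(cloud(m,d))); return im
E
python3 - <<'E'
from h import *
save('w5',click(5.5))
E
```

```text
pinch t 36.3 p [0.5579 0.0341 0.1252] w 0.0128 gf 80.6 F [-3.7  0.2  6.5] q6 -9.1
turned t 37.7 p [0.5593 0.0351 0.1252] w 0.0129 gf 80.7 F [ 6.6  5.2 -7.9] q6 -68.7
tz 0.35 w 0.012885968463442735
knob (np.float64(60.22217180127751), array([0.5588079 , 0.03363995]))
```

View pics/w5.png

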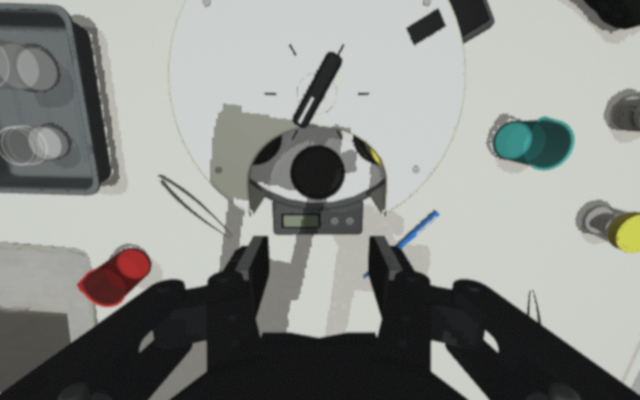

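The turntable clicked to 60° (measured 60.2°). The first jar is now at the right under the hood (375,155), and the port cup is empty. I'll load the next jar and click again.

Run:
```python
from h import *
pick(.4378,-.3705); place(); save('w6a',click(245.5))
```

```text
seen [(0.5805, -0.3619, 0.0247), (0.4373, -0.3721, 0.0249)]
use (0.4373, -0.3721, 0.0249)
grip t 45.5 p [ 0.4378 -0.3725  0.0371] w 0.0496 gf 35.3 F [-0.4  1.   4.9] q6 37.2
up t 46.7 p [ 0.4367 -0.3714  0.2587] w 0.0495 gf 36.5 F [-0.2  0.9 -1.7] q6 37.2
in t 50.1 p [0.4736 0.026  0.0816] w 0.0495 gf 36.5 F [ 0.2 -0.  -0.7] q6 79.3
out t 51.5 p [0.4725 0.0261 0.259 ] w 0.0683 gf 0.0 F [-0.2  0.2 -0.4] q6 79.3
pinch t 53.6 p [0.5592 0.0352 0.1253] w 0.0126 gf 78.8 F [-0.3  5.8  6. ] q6 110.9
turned t 55.0 p [0.5591 0.0367 0.1253] w 0.0129 gf 80.9 F [ 1.2  7.8 -2.1] q6 51.1
tz 0.23 w 0.012888968273027985
knob (np.float64(-239.83098254038097), array([0.55873735, 0.03455381]))
```

View pics/w6a.png

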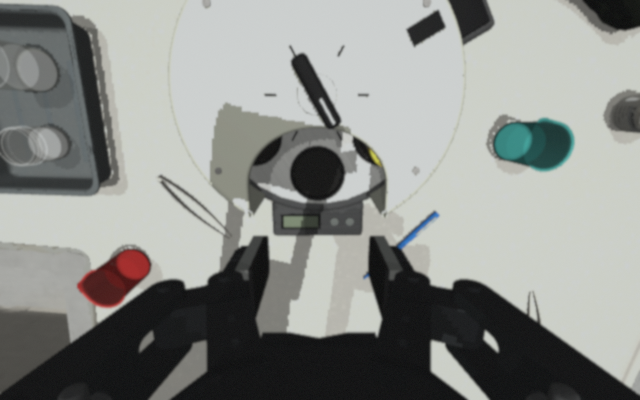

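The knob reads 120°, the second jar is visible at (375,155) and the port is empty. I'll load the last jar.

Run:
```python
from h import *
pick(.581,-.361); place(); save('w7',click(305.5))
go(.42,-.25,.40,275.5); m,im,d=cam('top'); P=cloud(m,d); print(jars(im,P))
save('top1',cv2.resize(im[90:310,160:480],None,fx=2.4,fy=2.4)); im2=cam('side')[1]; save('side1',cv2.resize(im2[140:340,160:400],None,fx=2.8,fy=2.8)); st()
```

```text
seen [(0.5821, -0.3618, 0.0249)]
use (0.5821, -0.3618, 0.0249)
grip t 61.2 p [ 0.5828 -0.3621  0.0373] w 0.0499 gf 35.7 F [-0.6  0.3  5.8] q6 46.9
up t 62.4 p [ 0.5813 -0.3612  0.2584] w 0.0496 gf 36.4 F [-0.6  0.2 -0.9] q6 46.9
in t 65.8 p [0.4736 0.026  0.0815] w 0.0495 gf 36.5 F [ 0.1 -0.1 -1.7] q6 79.3
out t 67.2 p [0.4725 0.0261 0.259 ] w 0.0678 gf 0.0 F [-0.5 -0.2 -0.3] q6 79.3
pinch t 69.3 p [0.5576 0.0357 0.1252] w 0.0129 gf 80.0 F [-3.1  5.5  9.1] q6 50.9
turned t 70.7 p [0.5577 0.0357 0.1253] w 0.013 gf 81.2 F [ 1.1  1.  -2.3] q6 -8.7
tz 0.26 w 0.012964326052563271
knob (np.float64(0.007730422074118337), array([0.55811742, 0.03398636]))
[]
 t 74.9 p [ 0.4201 -0.2487  0.3992] w 0.0503 gf 0.0 F [0.5 0.1 0.7] q6 45.7
```

View pics/w7.png

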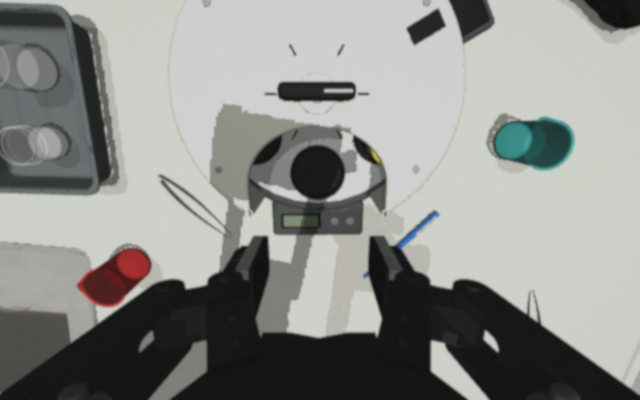

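View pics/top1.png

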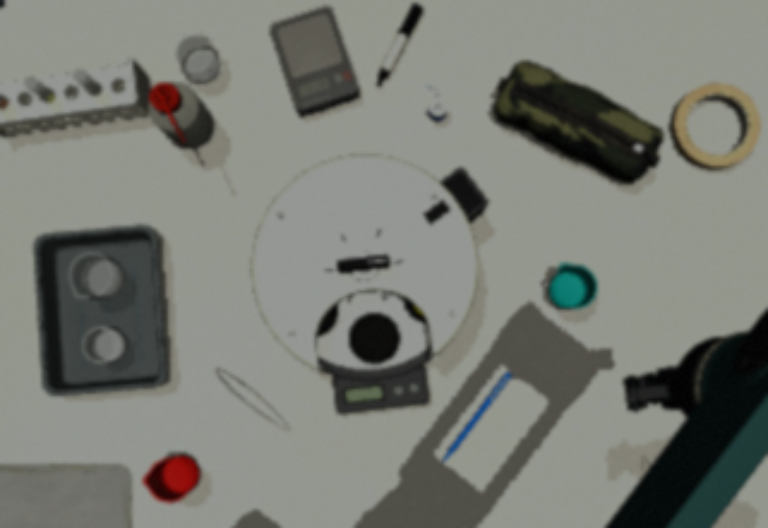

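View pics/side1.png

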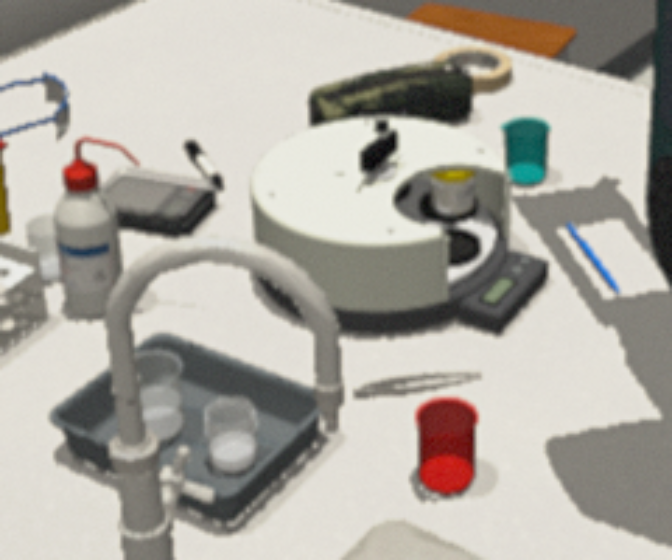

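The knob is home at 0.0° (180° turned), the port cup at (375,338) in the top crop is empty, and no lidded jars remain on the bench. The last jar stands upright in its cup one click on, at (453,190) in the side crop. The beaker and empty jar stand in the tray, and the bottle and pencil case look undisturbed. I'm handing the job in.

```bash
python3 -c "
from h import *
print(ctrl.finish_job())"
```

```text
the job is handed in; nothing more can be done
None
```

I handed the job in at about 75 s of the 208 s: the beaker and empty jar stand in the tray, all three lidded jars are loaded with the turntable clicked home and the port empty, and by the click count the second jar is at the sensor, though under the hood I could only see the last one.

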